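# Clamp a length of frame moulding in the bench hold-down

### The arm

A 6-joint arm with a two-finger parallel gripper is mounted at the origin on the work surface. World frame = base frame: x ahead of the robot, y to its left, z up, the work surface at z = 0. Lengths are in m, angles in rad, forces in N, time in s.
With the tool pointing down it reaches from about 0.35 to 0.975 m from the base axis. Payload 4.9 kg.
Tool frame: the origin (TCP) lies on the centre line of the jaws, within the pads' length; the fingertips stand ctrl.tcp_to_tips ahead of it and the grasp point (between the pads) lies 3 mm ahead of it (ctrl.tcp_to_tips is the distance from the TCP to the fingertips, in m); z points along the fingers, y is the direction in which the jaws open and shut (so a half turn about z gives the same grasp; the last joint's range is limited). The gripper opens to 85 mm and grips with 20 to 120 N. Pads are 22 mm wide; open, the fingers measure 114 mm over their backs; the gripper's body (76 mm by 85 mm) begins 54 mm behind the grasp point. The pads swing forward as they close: fully open they stand 13 mm farther back than shut.
Start: joints at [1.026, 0.053, 1.613, -0, 1.476, -0.119], TCP at [0.258, 0.569, 0.227] pointing down, gripper open.
Joint ranges: [-3.01, 3.01], [-1.01, 2.22], [0.06, 2.58], [-1.02, 4.17], [0.09, 2.62], [-3.14, 3.14]. Speed limits (rad/s): [2.57, 2.57, 3.14, 3.14, 3.14, 3.14].

### API

Orientations are given as a rotation vector (axis times angle).
In Python, from station import ctrl, vision gives the robot as it stands.
- The arm moves only by the tool jog_arm, never from a script. Its argument "deltas" is a list of rows, each a list of 7 numbers: the turn, a rotation vector about the tool's x, y, z in rad, then the shift along the tool's x, y, z in cm, then the opening, from 0 (shut) to 1 (fully open). A call has 1 to 12 rows; each row shifts and turns the commanded pose from where the row before left it, along the tool's axes as they then stand; what a row does not reach is not made up. A row lasts 1/12 s, in which the tool goes at most 41.7 mm and 7.16 degrees, less where a joint would pass 70% of its speed; a pose out of reach is approached as far as the arm can. A call with a gripper value outside its range is refused whole. The fingers move at their own pace and stop on an object; "grip_force" is the grip in N (left out, the last holds). Time passes only in rows, so rows that do not move let the fingers close. It gives the time, the measured TCP pose, the force and the opening at its end, in the units of the state.
- ctrl.get_obs(): the state, without advancing time (a new reading comes with each control period).
- vision.get_image(name): name is "scene" or "top" or "wrist"; returns (picture, depth): 384x512x3 uint8, red, green, blue; 384x512 float32, m along the optical axis (not along the pixel's ray), 0 where there is no reading.
- vision.calibration(name): a dict with "fx", "fy", "cx", "cy" (pixels), "rvec" (rotation vector, rad) and "tvec" (3), from world to camera coordinates, as OpenCV has them; the wrist camera has in their place "hand_eye" (4x4, takes a point from camera to tool coordinates, whose origin is the TCP and whose axes are the flange's). Camera axes: x right, y down, z forward; pixel columns grow to the right and rows downward; lengths in m; the calibration is good to about 2 mm. A picture is of the moment at which its call begins: read the wrist's pose just before it. calibration takes no time and is no camera call.
- ctrl.finish_job(): hands the job in, once; it reports no verdict.
The state is a dict: "t": time; "q": joint angles; "dq": joint speeds; "effort": joint torques, N m; "tool_pos": TCP position; "tool_rot": TCP orientation; "contact_force": force on the tool from outside, world axes, zero at the start; "wrist_torque": the same for the moment, N m; "opening": finger opening in m.
Only numpy, scipy, OpenCV 4.12 (cv2) and the standard library are available. Lean on these libraries where they do the work, as an engineer would, in place of code of your own. Each camera call takes 0.05 s, during which the arm holds its last target. There are 200 camera calls.

### The job

Slide the length of moulding that lies in the trough of the bench clamp fully home against the end stop, then turn the clamp's T-handle clockwise until the rising resistance shows that its pad holds the moulding firmly, and let go. The wood is soft: stop soon after the resistance has clearly risen, without screwing on so hard that the pad dents it, and leave the other things on the bench where they are.

Things in the scene. Friction and masses are not known exactly. Their poses are not given: they have to be found in the camera images.
- clamp: Bench hold-down clamp, grey cast body fixed to the bench. Origin: on the bench, under the screw's vertical axis; z up. Base plate 15 mm thick, x=-50 to 95, y=-165 to 55 mm. On it a trough along y, centred on x=0, 43 mm wide between two steel rails 12 mm high (y=-130 to 35); its -y end is open. A column at x=55 to 93 carries an arm over the trough.
- stop_face (a point): Centre of the face of the steel stop block that ends the trough: on the clamp's x=0, y=+35 mm, 29 mm above the bench (the block's top is at 37 mm); axes as the clamp's, the moulding comes from -y
- nut_top (a point): Top of the round steel nut in the clamp's arm, on the screw's axis, 104 mm above the bench. The arm is 36 mm wide (y=-18 to 18 in the clamp's frame), x=-19 to 93, its underside 76 mm and top 100 mm above the bench
- moulding: Loose length of brown wood moulding, stepped profile, 180 long (its y) x 40 x 28 mm high, 0.13 to 0.2 kg. Origin at its centre. It lies in the trough along the clamp's y, 1.5 mm free either side, underside 15 mm above the bench, pulled back 50 to 75 mm from the stop, not yet under the pad; fully home its centre is at the clamp's y=-55 mm. Sliding it takes about 1 N.
- handle: Steel T-handle on top of the screw. Origin: centre of the crossbar, on the screw's axis, 146 to 149 mm above the bench at the start. Crossbar along its x: 14 mm square, 80 mm long, then a 19 mm ball at each end (103 mm over all); stem below 12 mm thick. Turned clockwise seen from above, handle, screw and pad go down together 5 mm per radian. It drives the screw through a torsion spring (4 N m per radian), so it lags a little under load; the screw stays where it is left.
- screw: The vertical screw under the handle; origin at its lower end, 76 mm below the crossbar's centre. Below it a foot with a flat springy rubber pad, 26 mm across; it is set out by an unknown amount (8 mm spread): the pad meets the moulding after 0.5 to 2.6 rad of turning. Free turning: 0.1 to 0.2 N m; from contact on the pad presses about 70 N more per radian of the handle. Well clamped is 15 to 75 N: 0.15 to 0.35 N m above free turning, felt at rest; over 90 N dents.
- offcut: Bystander: short dark moulding offcut, 90 x 40 x 28 mm, on the side of the clamp towards the robot; origin at its centre
- glue: Bystander: upright yellow glue bottle, 56 mm across, 160 mm high, beyond the clamp; origin under its centre
- scraper: Bystander: flat scraper with a black handle, lying on the bench
- hammer: Bystander: hammer lying on the bench
- small_frame: Bystander: small empty picture frame of light wood lying flat, 140 x 180 x 14 mm; origin under its centre
- wax: Bystander: low round tin of wax, 72 mm across, 50 mm high; origin under its centre
- gas: Bystander: upright blue gas cylinder, 72 mm across, 220 mm high; origin under its centre
Not all that is in view belongs to the job. There is more than one size of the moulding; the one meant has the size given above.

How it is judged:
On the way, in this order (a step that is already met when the one before it is completed fails the run):
1. the moulding lies in the trough, home against the end stop (y of moulding in the frame of clamp between -0.0585 and -0.05 m and z of moulding in the frame of clamp between 0.025 and 0.033 m and contact force between screw and moulding below 3 N), for 0.1 s.
2. the pad holds the moulding down firmly (contact force between screw and moulding above 15 N), for 0.2 s.
At the end, for the whole second after the job is handed in: The moulding lies flat in the trough with its end within 3.5 mm of the stop, held by the screw's pad with 15 to 75 N; screw and moulding are at rest and released (y of moulding in the frame of clamp between -0.0585 and -0.05 m and z of moulding in the frame of clamp between 0.025 and 0.033 m and contact force between screw and moulding between 15 and 75 N and linear speed of moulding below 0.01 m/s and angular speed of screw below 0.05 rad/s); the robot touches nothing.
It fails at once if the pad presses on the moulding with more than 90 N (dented) (contact force between screw and moulding above 90 N).
It fails at once if one of the bystanders is moved more than 30 mm (distance of any of offcut, glue, scraper, hammer, small_frame, wax, gas from where it was at the start of the episode above 0.03 m).
It also fails if it takes over 72 s, if anything falls off the work surface, if the arm or the gripper's body presses on something with over 40 N, if the wrist force passes 120 N, or if a joint passes its speed limit or range.

## Working session

There is one attempt and no reset: what is moved stays moved. The work goes in short steps, Python scripts to look and compute and a tool call to move; the robot and the scene stay as the last step left them, time stands still between calls to the robot, and variables do not carry over. Pictures are saved under pics/ and viewed, about 8 in all and at most 12, crops included, and the job is handed in when it is done.

Besides the shell and the picture viewer there is one more tool, called after "Request:" by a JSON object that holds its "method" and its "body". jog_arm: Moves the arm, as the interface text tells. Its arguments: {"type":"object","properties":{"deltas":{"type":"array"},"grip_force":{"type":"number"}},"required":["deltas"]}

```bash
mkdir -p pics; cat > h.py <<'E'
import numpy as np,cv2
from station import ctrl,vision
from scipy.spatial.transform import Rotation as R
def ray(name,px,obs=None):
    c=vision.calibration(name)
    d=np.array([(px[0]-c['cx'])/c['fx'],(px[1]-c['cy'])/c['fy'],1.])
    if name=='wrist':
        H=np.array(c['hand_eye']); o=obs or ctrl.get_obs()
        T=np.eye(4);T[:3,:3]=R.from_rotvec(o['tool_rot']).as_matrix();T[:3,3]=o['tool_pos']
        M=T@H; return M[:3,3],M[:3,:3]@d
    Rm=R.from_rotvec(np.ravel(c['rvec'])).as_matrix();t=np.ravel(c['tvec'])
    return -Rm.T@t,Rm.T@d
def onz(name,px,z,obs=None):
    o,d=ray(name,px,obs); return o+d*(z-o[2])/d[2]
def pt(name,px,depth,obs=None):
    o,d=ray(name,px,obs); return o+d*depth[int(px[1]),int(px[0])]
E
python3 - <<'E'
from h import *
print(ctrl.get_obs(),ctrl.tcp_to_tips)
for n in('scene','top'):
    im,d=vision.get_image(n); np.savez('pics/%s0.npz'%n,im=im,d=d)
    cv2.imwrite('pics/%s0.png'%n,cv2.resize(im[:,:,::-1],None,fx=1.5,fy=1.5))
    print(n,ray(n,(256,192)))
E
```

```text
{'t': 0.0, 'q': array([ 1.02602435e+00,  5.33438317e-02,  1.61430948e+00, -2.77925939e-05,
        1.47598784e+00, -1.18975870e-01]), 'dq': array([ 0.00026555, -0.00119928,  0.00078048, -0.00140056,  0.00048904,
       -0.00108698]), 'effort': array([ 1.23117476e-03, -3.93671143e+01, -3.70178354e+01, -6.48809373e-05,
        6.86677377e-03, -3.58735360e-05]), 'tool_pos': array([0.25781449, 0.56864856, 0.22536186]), 'tool_rot': array([-6.63657916e-01, -3.07003655e+00,  3.05572485e-03]), 'contact_force': array([-0.21188157,  0.10649628, -0.07974801]), 'wrist_torque': array([ 0.0168072 ,  0.04329669, -0.01829177]), 'opening': 0.0854780494624744} 0.022
scene (array([1.48913307, 0.43202854, 1.08672518]), array([-0.6781862 , -0.28564962, -0.67732707]))
top (array([0.41640217, 0.01347072, 1.17727078]), array([ 0.09605099, -0.03151161, -0.99497077]))
```

View pics/top0.png

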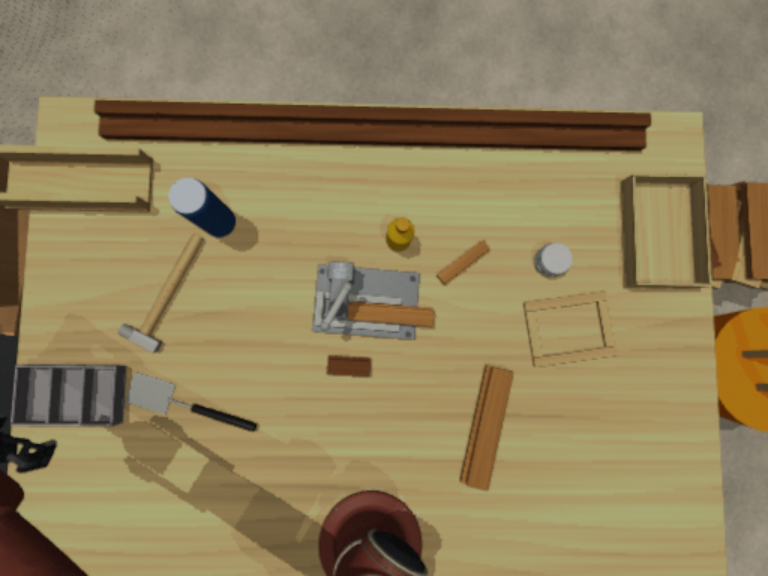

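View pics/scene0.png

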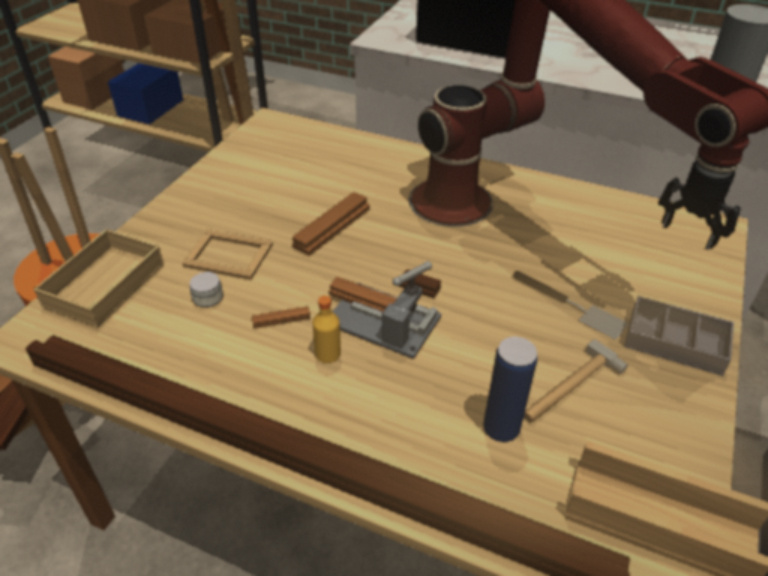

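The top view (at 1.5×) shows the clamp base with corners at about (320,264), (420,271), (415,339) and (313,332). The T-handle is at (336,303), and the trough opens to the right, so clamp axes ≈ world axes.

What could be taken for the moulding:
- the piece in the trough, (392,315)
- the dark offcut, (349,366)
- the large moulding, (487,427)
- the small stick, (463,262)

I choose the one in the trough.

```bash
python3 - <<'E'
from h import *
z=np.load('pics/top0.npz');im=z['im'];d=z['d']
P={k:onz('top',np.array(p)/1.5,.015) for k,p in dict(UL=(320,264),UR=(420,271),LR=(415,339),LL=(313,332)).items()}
for k in P: print(k,P[k].round(4))
print('yaw x',np.degrees(np.arctan2(*(P['UL']-P['LL'])[[1,0]])), 'yaw y',np.degrees(np.arctan2(-(P['UL']-P['UR'])[0],(P['UL']-P['UR'])[1])))
print('mould end',onz('top',np.array([434,317])/1.5,.04),'handle ends',[onz('top',np.array(p)/1.5,.148).round(4) for p in((324,324),(347,284))])
print('offcut',onz('top',np.array([349,366])/1.5,.028),'glue',onz('top',np.array([403,224])/1.5,.16))
c=cv2.resize(im[150:270,190:310,::-1],None,fx=5,fy=5,interpolation=cv2.INTER_CUBIC);cv2.imwrite('pics/c0.png',c)
print(R.from_rotvec(ctrl.get_obs()['tool_rot']).as_matrix().round(3)); print(np.array(vision.calibration('wrist')['hand_eye']).round(3))
E
```

```text
UL [0.5784 0.1149 0.015 ]
UR [ 0.5666 -0.1006  0.015 ]
LR [ 0.4206 -0.0906  0.015 ]
LL [0.4327 0.1261 0.015 ]
yaw x -4.424299502935589 yaw y -3.1375416139180703
mould end [ 0.46673761 -0.12796905  0.04      ] handle ends [array([0.4461, 0.093 , 0.148 ]), array([0.5224, 0.0512, 0.148 ])]
offcut [0.36288204 0.04823007 0.028     ] glue [ 0.63759487 -0.05355637  0.16      ]
[[-0.911  0.413 -0.001]
 [ 0.413  0.911 -0.002]
 [ 0.    -0.002 -1.   ]]
[[ 0.    -0.961 -0.275  0.07 ]
 [ 1.     0.001 -0.    -0.   ]
 [ 0.001 -0.275  0.961 -0.147]
 [ 0.     0.     0.     1.   ]]
```

View pics/c0.png

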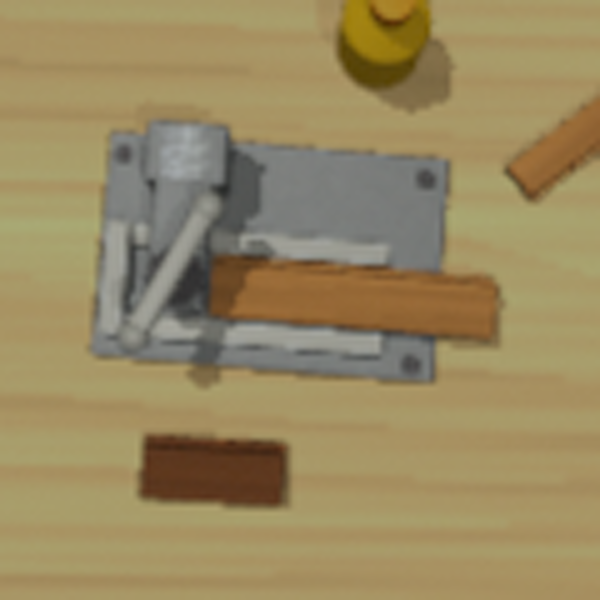

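The crop shows the brown moulding in the trough with its free end at about (497,310), and the T-handle ball ends at (132,335) and (208,205). Estimated clamp origin is about (0.481, 0.069) with yaw about -3.7°, and the handle measures (0.484, 0.072), so the two agree. The moulding's end is at clamp y≈-0.197, about 52 mm back. I'll move to a viewpoint over the clamp.

Request:
{"method": "jog_arm", "body": {"deltas": [[0,0,-0.12,0,0,0,0],[0,0,-0.12,0,0,0,0],[0,0,-0.12,0,0,0,0],[0,0,0,-1.31,-3.02,-0.075,0],[0,0,0,-1.31,-3.02,-0.075,0],[0,0,0,-1.31,-3.02,-0.075,0],[0,0,0,-1.31,-3.02,-0.075,0],[0,0,0,-1.31,-3.02,-0.075,0],[0,0,0,-1.31,-3.02,-0.075,0],[0,0,0,-1.31,-3.02,-0.075,0],[0,0,0,-1.31,-3.02,-0.075,0],[0,0,0,-1.31,-3.02,-0.075,0]], "grip_force": 60}}

```text
t: 1.1
tool_pos: [0.3578, 0.2886, 0.2329]
tool_rot: [-0.103, -3.139, 0.001]
contact_force: [0.6, -0.4, 0.1]
opening: -0.0004
```

Request:
{"method": "jog_arm", "body": {"deltas": [[0,0,0,-1.31,-3.02,-0.075,0],[0,0,0,-1.31,-3.02,-0.075,0],[0,0,0,-1.31,-3.02,-0.075,0],[0,0,0,-1.31,-3.02,-0.075,0],[0,0,0,-1.31,-3.02,-0.075,0],[0,0,0,-1.31,-3.02,-0.075,0],[0,0,0,-1.31,-3.02,-0.075,0],[0,0,0,-1.31,-3.02,-0.075,0],[0,0,0,-1.31,-3.02,-0.075,0],[0,0,0,0,0,0,0],[0,0,0,0,0,0,0]]}}

```text
t: 2.02
tool_pos: [0.4576, 0.0101, 0.2396]
tool_rot: [-0.109, -3.138, -0.001]
contact_force: [0.6, 0.3, -0.1]
opening: 0.0001
```

```bash
python3 - <<'E'
from h import *
o=ctrl.get_obs();im,d=vision.get_image('wrist');np.savez('pics/w1.npz',im=im,d=d,p=o['tool_pos'],r=o['tool_rot'])
cv2.imwrite('pics/w1.png',cv2.resize(im[:,:,::-1],None,fx=1.5,fy=1.5)); print(o['t'],o['tool_pos'],o['tool_rot'],R.from_rotvec(o['tool_rot']).as_matrix().round(3),o['contact_force'])
E
```

```text
2.0167 [0.45762866 0.01008411 0.23957857] [-1.08502987e-01 -3.13843568e+00 -6.63057260e-04] [[-0.998  0.069 -0.001]
 [ 0.069  0.998  0.   ]
 [ 0.001  0.    -1.   ]] [ 0.62013417  0.2785555  -0.13784156]
```

View pics/w1.png

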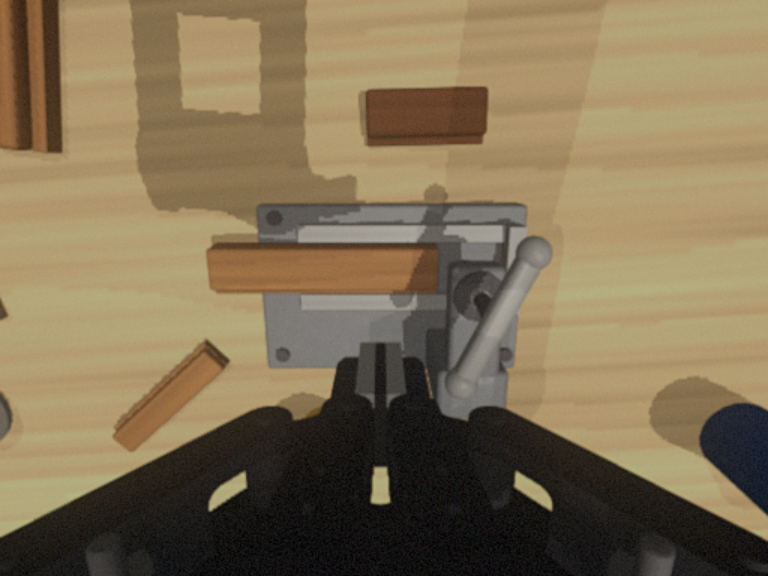

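The wrist view shows the moulding's free end at x≈209 (rows 246–291), the crossbar balls at (533,252) and (461,384), and the nut at about (481,297). The base edge corners are (258,206), (527,206) and (268,367).

```bash
python3 - <<'E'
from h import *
z=np.load('pics/w1.npz');o={'tool_pos':z['p'],'tool_rot':z['r']};d=z['d']
f=lambda p,h:onz('wrist',np.array(p)/1.5,h,o)
g=lambda p:pt('wrist',np.array(p)/1.5,d,o)
for k,p,h in [('bUL',(258,206),.015),('bUR',(527,206),.015),('bLL',(268,367),.015),('m1',(209,249),.04),('m2',(209,291),.04),('mR1',(438,244),.043),('mR2',(438,292),.043),('ball1',(533,252),.148),('ball2',(461,384),.148),('nut',(481,297),.104)]: print(k,f(p,h).round(4))
for p in [(320,265),(217,270),(500,318),(533,252),(461,384),(468,290),(230,225)]: print(p,g(p).round(4))
E
```

```text
bUL [ 0.421  -0.0855  0.015 ]
bUR [0.4358 0.1299 0.015 ]
bLL [ 0.5621 -0.0966  0.015 ]
m1 [ 0.4487 -0.1209  0.04  ]
m2 [ 0.482  -0.1267  0.04  ]
mR1 [0.4563 0.0544 0.043 ]
mR2 [0.4943 0.0531 0.043 ]
ball1 [0.4431 0.0923 0.148 ]
ball2 [0.5181 0.0527 0.148 ]
nut [0.4807 0.0738 0.104 ]
(320, 265) [ 0.4667 -0.0369  0.0419]
(217, 270) [ 0.4649 -0.1165  0.0428]
(500, 318) [0.4772 0.0737 0.1532]
(533, 252) [0.4415 0.09   0.1551]
(461, 384) [0.5145 0.0517 0.1545]
(468, 290) [0.4753 0.0655 0.1044]
(230, 225) [ 0.4366 -0.1156 -0.0006]
```

Request:
{"method": "jog_arm", "body": {"deltas": [[0,0,0,-0.34,-2.8,0,0],[0,0,0,-0.34,-2.8,0,0],[0,0,0,-0.34,-2.8,0,0],[0,0,0,-0.34,-2.8,0,0],[0,0,0,-0.34,-2.8,0,0],[0,0,0,-0.34,-2.8,0,0],[0,0,0,0,0,3.5,0],[0,0,0,0,0,3.5,0],[0,0,0,0,0,3.5,0],[0,0,0,0,0,3.5,0],[0,0,0,0,0,3.0,0],[0,0,0,0,0,0,0]]}}

```text
t: 3.07
tool_pos: [0.462, -0.1536, 0.0629]
tool_rot: [-0.1, -3.128, -0.01]
contact_force: [-0.9, 0.5, -1.0]
opening: 0.0001
```

Request:
{"method": "jog_arm", "body": {"deltas": [[0,0,0,0,0,0,0],[0,0,0,0,0,0,0]]}}

```text
t: 3.23
tool_pos: [0.4683, -0.1575, 0.072]
tool_rot: [0.101, 3.138, -0.002]
contact_force: [0.9, -0.6, 1.0]
opening: -0.0001
```

Request:
{"method": "jog_arm", "body": {"deltas": [[0,0,0,0.1,0,1.0,0],[0,0,0,0.1,0,1.0,0],[0,0,0,0,0,0.9,0],[0,0,0,0,0,0,0],[0,0,0,0,0,0,0]]}}

```text
t: 3.65
tool_pos: [0.4644, -0.1573, 0.0403]
tool_rot: [-0.103, -3.138, -0.001]
contact_force: [0.3, -0.7, 0.1]
opening: 0.0004
```

Request:
{"method": "jog_arm", "body": {"deltas": [[0,0,0,0,0.5,0,0],[0,0,0,0,0.5,0,0],[0,0,0,0,0.5,0,0],[0,0,0,0,0.5,0,0],[0,0,0,0,0.5,0,0],[0,0,0,0,0.5,0,0],[0,0,0,0,0.5,0,0],[0,0,0,0,0.5,0,0],[0,0,0,0,0,0,0]]}}

```text
t: 4.4
tool_pos: [0.4676, -0.1168, 0.041]
tool_rot: [-0.102, -3.14, -0.0]
contact_force: [0.2, 0.1, -0.0]
opening: -0.0002
```

```bash
python3 - <<'E'
from h import *
o=ctrl.get_obs();print(o['t'],o['tool_pos'],o['contact_force'])
im,d=vision.get_image('scene')
cv2.imwrite('pics/s2.png',cv2.resize(im[150:270,190:350,::-1],None,fx=5,fy=5,interpolation=cv2.INTER_CUBIC))
E
```

```text
4.4 [ 0.46760988 -0.11676496  0.04103365] [ 0.21777771  0.12869988 -0.02478733]
```

View pics/s2.png

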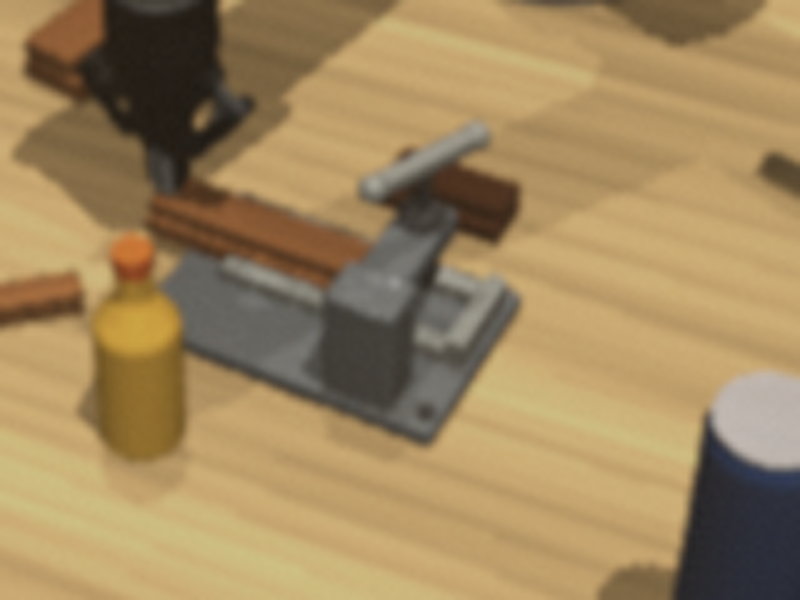

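The crop shows the closed fingers centred behind the moulding's end at (165,190), with the moulding partly slid along the trough. I'll carry on pushing.

Request:
{"method": "jog_arm", "body": {"deltas": [[0,0,0,0,0.4,0,0],[0,0,0,0,0.4,0,0],[0,0,0,0,0.4,0,0],[0,0,0,0,0.4,0,0],[0,0,0,0,0.4,0,0],[0,0,0,0,0.2,0,0],[0,0,0,0,0.2,0,0],[0,0,0,0,0,0,0]]}}

```text
t: 5.12
tool_pos: [0.4692, -0.0934, 0.0411]
tool_rot: [-0.103, -3.14, -0.0]
contact_force: [0.2, -0.5, 0.3]
opening: 0.0002
```

Request:
{"method": "jog_arm", "body": {"deltas": [[0,0,0,0,0.1,0,0],[0,0,0,0,0.1,0,0],[0,0,0,0,0.1,0,0],[0,0,0,0,0,0,0]]}}

```text
t: 5.45
tool_pos: [0.4694, -0.0907, 0.0411]
tool_rot: [-0.103, -3.14, -0.0]
contact_force: [-1.2, 0.4, -0.3]
opening: -0.0002
```

Request:
{"method": "jog_arm", "body": {"deltas": [[0,0,0,0,0.1,0,0],[0,0,0,0,0.1,0,0],[0,0,0,0,0,0,0]]}}

```text
t: 5.7
tool_pos: [0.4695, -0.0886, 0.0411]
tool_rot: [-0.103, -3.14, -0.0]
contact_force: [-0.6, 0.1, -0.3]
opening: -0.0002
```

Request:
{"method": "jog_arm", "body": {"deltas": [[0,0,0,0,0.1,0,0],[0,0,0,0,0.1,0,0],[0,0,0,0,0,0,0]]}}

```text
t: 5.95
tool_pos: [0.4697, -0.0866, 0.0411]
tool_rot: [-0.103, -3.14, -0.0]
contact_force: [0.4, 0.0, 0.3]
opening: -0.0005
```

Request:
{"method": "jog_arm", "body": {"deltas": [[0,0,0,0,0.1,0,0],[0,0,0,0,0.1,0,0],[0,0,0,0,0,0,0]]}}

```text
t: 6.2
tool_pos: [0.4698, -0.0846, 0.0411]
tool_rot: [0.103, 3.14, 0.0]
contact_force: [0.1, -0.3, 0.1]
opening: 0.0001
```

Request:
{"method": "jog_arm", "body": {"deltas": [[0,0,0,0,0.1,0,0],[0,0,0,0,0.1,0,0],[0,0,0,0,0,0,0]]}}

```text
t: 6.45
tool_pos: [0.4699, -0.0826, 0.0411]
tool_rot: [-0.103, -3.14, -0.0]
contact_force: [0.3, -0.2, -0.3]
opening: 0.0004
```

Request:
{"method": "jog_arm", "body": {"deltas": [[0,0,0,0,0.1,0,0],[0,0,0,0,0.1,0,0],[0,0,0,0,0,0,0]]}}

```text
t: 6.7
tool_pos: [0.4701, -0.0806, 0.0411]
tool_rot: [-0.103, -3.14, -0.0]
contact_force: [-0.4, 0.4, 0.2]
opening: 0.0004
```

Request:
{"method": "jog_arm", "body": {"deltas": [[0,0,0,0,0.1,0,0],[0,0,0,0,0.1,0,0],[0,0,0,0,0,0,0]]}}

```text
t: 6.95
tool_pos: [0.4702, -0.0786, 0.0411]
tool_rot: [-0.103, -3.14, -0.0]
contact_force: [0.0, 0.0, 0.1]
opening: -0.0003
```

```bash
python3 - <<'E'
from h import *
o=ctrl.get_obs();print(o['t'],o['tool_pos'],o['contact_force'])
im,d=vision.get_image('top')
cv2.imwrite('pics/t3.png',cv2.resize(im[150:250,190:310,::-1],None,fx=6,fy=6,interpolation=cv2.INTER_CUBIC))
E
```

```text
6.95 [ 0.4701914  -0.07861539  0.0410832 ] [0.04457349 0.01944361 0.07261065]
```

View pics/t3.png

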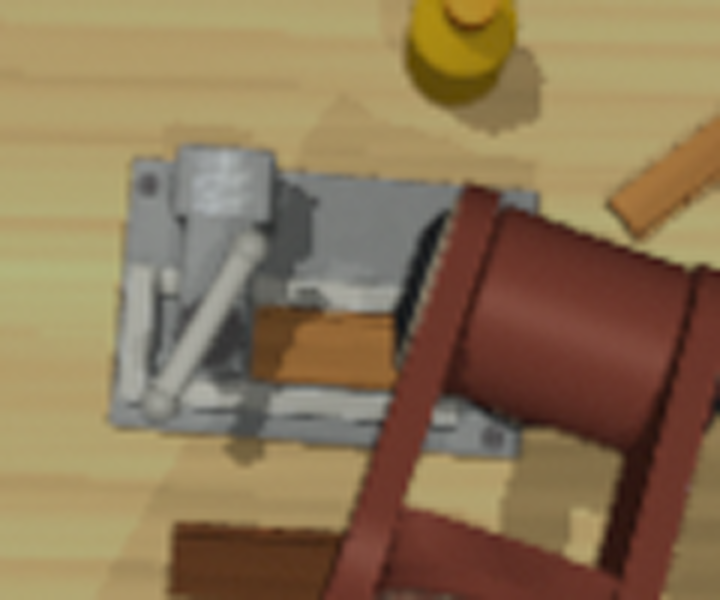

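The arm hides the moulding's far end in this view, so I'll go on until the force rises.

Request:
{"method": "jog_arm", "body": {"deltas": [[0,0,0,0,0.1,0,0],[0,0,0,0,0.1,0,0],[0,0,0,0,0,0,0]]}}

```text
t: 7.25
tool_pos: [0.4703, -0.0766, 0.0411]
tool_rot: [-0.103, -3.14, -0.0]
contact_force: [0.8, 0.3, -0.5]
opening: -0.0
```

Request:
{"method": "jog_arm", "body": {"deltas": [[0,0,0,0,0.1,0,0],[0,0,0,0,0.1,0,0],[0,0,0,0,0,0,0]]}}

```text
t: 7.5
tool_pos: [0.4705, -0.0746, 0.0411]
tool_rot: [-0.103, -3.14, -0.0]
contact_force: [0.6, 0.4, -0.2]
opening: 0.0004
```

```bash
python3 - <<'E'
from h import *
o=ctrl.get_obs();print(o['t'],o['tool_pos'],o['contact_force'])
im,d=vision.get_image('scene')
cv2.imwrite('pics/s3.png',cv2.resize(im[150:250,200:330,::-1],None,fx=6,fy=6,interpolation=cv2.INTER_CUBIC))
E
```

```text
7.5 [ 0.4704529  -0.07463442  0.04109004] [ 0.58998835  0.37714058 -0.23535075]
```

View pics/s3.png

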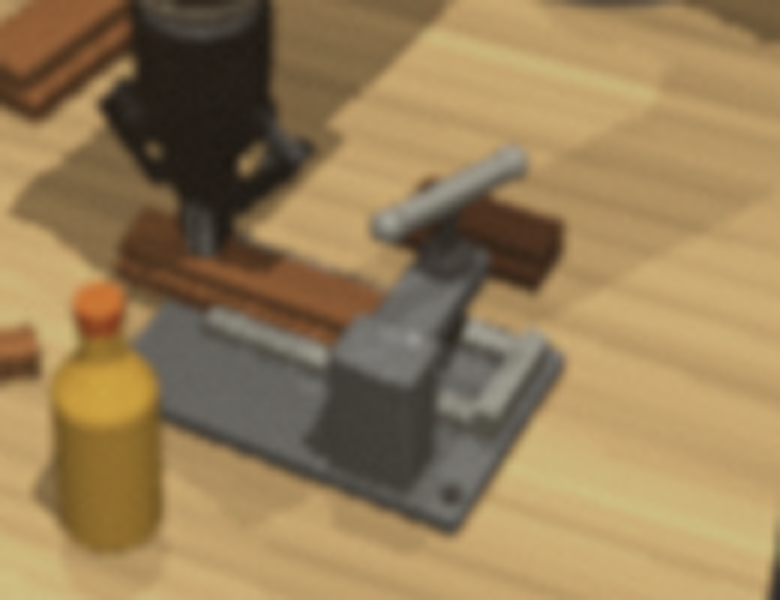

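The crop shows the fingertips at (205,245) apparently over the moulding, whose free end is still at (130,235), so it may not have moved. I'll check this with depth.

```bash
python3 - <<'E'
from h import *
im,d=vision.get_image('scene')
g=lambda p:pt('scene',(200+p[0]/6,150+p[1]/6),d).round(4)
for p in [(195,240),(205,235),(205,245),(215,225),(150,222),(130,255),(280,275),(250,265),(330,300),(180,250),(400,300),(240,335),(450,200)]: print(p,g(p))
E
```

```text
(195, 240) [ 0.4772 -0.0803  0.0527]
(205, 235) [ 0.4822 -0.0714  0.064 ]
(205, 245) [ 0.4839 -0.0707  0.0582]
(215, 225) [ 0.4796 -0.0664  0.0713]
(150, 222) [ 0.465  -0.1149  0.0436]
(130, 255) [ 0.4818 -0.1198  0.0303]
(280, 275) [ 0.4716 -0.0304  0.0401]
(250, 265) [ 0.4713 -0.0491  0.0405]
(330, 300) [0.4831 0.0051 0.0447]
(180, 250) [ 0.4795 -0.0888  0.0438]
(400, 300) [0.5245 0.0624 0.1031]
(240, 335) [ 0.5121 -0.0365  0.0268]
(450, 200) [0.4863 0.0735 0.146 ]
```

```bash
python3 - <<'E'
from h import *
c=vision.calibration('wrist');H=np.array(c['hand_eye'])
o=ctrl.get_obs();im,d=vision.get_image('wrist');np.savez('pics/w2.npz',im=im,d=d,p=o['tool_pos'],r=o['tool_rot'])
for n,dd in(('w1',np.load('pics/w1.npz')['d']),('now',d)):
  for v in range(224,262,4):
    q=[]
    for u in(242,263):
      z=dd[v,u]; q.append((H@[(u-c['cx'])/c['fx']*z,(v-c['cy'])/c['fy']*z,z,1])[:3].round(3))
    print(n,v,*q)
print(o['tool_pos'],o['q'])
cv2.imwrite('pics/w2.png',cv2.resize(im[:,:,::-1],None,fx=1.5,fy=1.5))
E
```

```text
w1 224 [-0.082 -0.015  0.225] [-0.083  0.013  0.226]
w1 228 [ 0.012 -0.006 -0.009] [ 0.011  0.005 -0.009]
w1 232 [ 0.011 -0.005 -0.014] [ 0.011  0.004 -0.014]
w1 236 [ 0.011 -0.005 -0.018] [ 0.012  0.004 -0.019]
w1 240 [ 0.011 -0.005 -0.022] [ 0.011  0.004 -0.022]
w1 244 [ 0.011 -0.005 -0.026] [ 0.011  0.004 -0.026]
w1 248 [ 0.011 -0.005 -0.03 ] [ 0.011  0.004 -0.029]
w1 252 [ 0.012 -0.005 -0.034] [ 0.012  0.004 -0.034]
w1 256 [ 0.011 -0.005 -0.037] [ 0.012  0.004 -0.038]
w1 260 [ 0.012 -0.004 -0.041] [ 0.012  0.004 -0.041]
now 224 [ 0.011 -0.006 -0.003] [ 0.01   0.005 -0.001]
now 228 [ 0.011 -0.006 -0.009] [ 0.012  0.005 -0.01 ]
now 232 [ 0.011 -0.005 -0.014] [ 0.011  0.005 -0.013]
now 236 [ 0.011 -0.005 -0.018] [ 0.011  0.004 -0.018]
now 240 [ 0.011 -0.005 -0.022] [ 0.012  0.004 -0.023]
now 244 [ 0.011 -0.005 -0.026] [ 0.012  0.004 -0.027]
now 248 [ 0.011 -0.005 -0.03 ] [ 0.011  0.004 -0.03 ]
now 252 [ 0.012 -0.005 -0.034] [ 0.011  0.004 -0.034]
now 256 [ 0.011 -0.005 -0.037] [ 0.011  0.004 -0.037]
now 260 [ 0.011 -0.004 -0.041] [ 0.011  0.004 -0.04 ]
[ 0.47045818 -0.07472617  0.04110148] [-3.13880534e-01 -1.10567768e-01  2.10217347e+00 -7.86012104e-05
  1.14999866e+00 -1.81903803e+00]
```

View pics/w2.png

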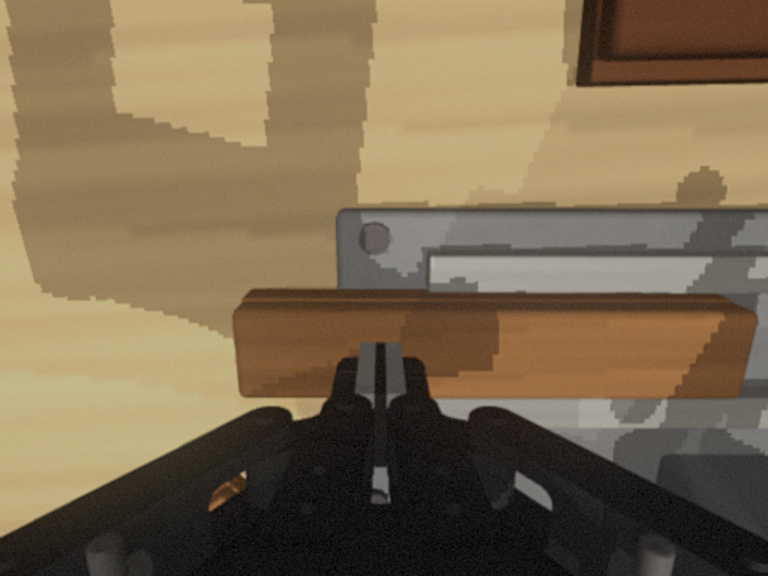

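The wrist view shows the whole moulding unmoved, x=235–755, with its end at x≈237. The fingertips at (380,345) are above it. Camera and depth put the true fingertips about 8 mm *behind* the reported TCP, not 22 mm ahead, so every z command needs about 30 mm more. I'll back off, go lower and push again.

Request:
{"method": "jog_arm", "body": {"deltas": [[0,0,0,0,-1.5,-0.3,0],[0,0,0,0,-2,0,0],[0,0,0,0,-2,0,0],[0,0,0,0,-2,0,0],[0,0,0,0,-1,0,0],[0,0,0,0,0,0,0],[0,0,0,0,0,0.9,0],[0,0,0,0,0,0.9,0],[0,0,0,0,0,0.9,0],[0,0,0,0,0,0,0],[0,0,0,0,0,0,0]]}}

```text
t: 8.57
tool_pos: [0.4638, -0.1584, 0.0156]
tool_rot: [-0.102, -3.137, -0.002]
contact_force: [0.8, 0.5, 0.2]
opening: -0.0001
```

Request:
{"method": "jog_arm", "body": {"deltas": [[0,0,0,0,0.5,0,0],[0,0,0,0,0.5,0,0],[0,0,0,0,0.5,0,0],[0,0,0,0,0.5,0,0],[0,0,0,0,0.5,0,0],[0,0,0,0,0.5,0,0],[0,0,0,0,0,0,0]]}}

```text
t: 9.15
tool_pos: [0.4669, -0.1287, 0.0172]
tool_rot: [0.102, 3.14, 0.0]
contact_force: [-0.6, 0.0, -0.7]
opening: -0.0001
```

```bash
python3 - <<'E'
from h import *
o=ctrl.get_obs();print(o['t'],o['tool_pos'],o['contact_force'])
im,d=vision.get_image('scene')
m=(d>0)
vv,uu=np.mgrid[0:384,0:512]
sel=m&(uu>190)&(uu<330)&(vv>140)&(vv<260)
hsv=cv2.cvtColor(im,cv2.COLOR_RGB2HSV)
o_,_=ray('scene',(0,0))
P=np.array([np.r_[pt('scene',(u,v),d),hsv[v,u]] for v,u in zip(vv[sel],uu[sel])])
w=(P[:,3]<20)&(P[:,4]>110)&(abs(P[:,2]-.043)<.012)&(abs(P[:,0]-.475)<.03)
print('mould y range',np.percentile(P[w,1],[0.5,2,50,98]),w.sum())
dk=(P[:,5]<110)&(P[:,4]<90)&(abs(P[:,0]-.47)<.03)&(P[:,1]<-.08)
print('finger z',np.percentile(P[dk,2],[0.5,2,5]))
E
```

```text
9.15 [ 0.46692584 -0.12871427  0.01721695] [-0.61892625  0.0024583  -0.73222378]Traceback (most recent call last):
  File "<stdin>", line 9, in <module>
  File "h.py", line 16, in pt
    o,d=ray(name,px,obs); return o+d*depth[int(px[1]),int(px[0])]
        ~~~^^^^^^^^^^^^^
  File "h.py", line 5, in ray
    c=vision.calibration(name)
ValueError: time passes only in moves, steps and waits
```

Request:
{"method": "jog_arm", "body": {"deltas": [[0,0,0,0,0.4,0,0],[0,0,0,0,0.4,0,0],[0,0,0,0,0.4,0,0],[0,0,0,0,0.4,0,0],[0,0,0,0,0.4,0,0],[0,0,0,0,0.4,0,0],[0,0,0,0,0.4,0,0],[0,0,0,0,0.4,0,0],[0,0,0,0,0,0,0]]}}

```text
t: 9.95
tool_pos: [0.4688, -0.0968, 0.017]
tool_rot: [-0.102, -3.14, -0.001]
contact_force: [-0.7, -0.3, 0.1]
opening: -0.0006
```

```bash
python3 - <<'E'
from h import *
o=ctrl.get_obs();print(o['t'],o['tool_pos'],o['contact_force'])
im,d=vision.get_image('wrist')
cv2.imwrite('pics/w4.png',im[:,:,::-1])
E
```

```text
9.95 [ 0.4688297  -0.09682251  0.01697504] [-0.65446215 -0.27898107  0.11177495]
```

View pics/w4.png

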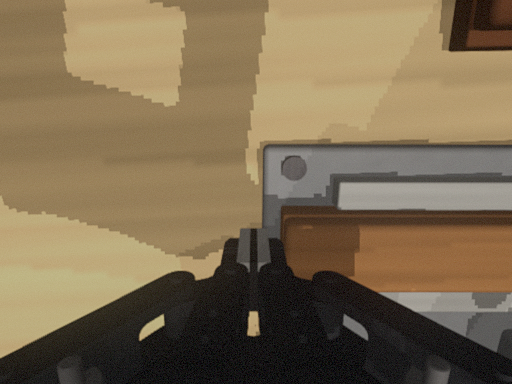

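Now the moulding's end (x≈283) has moved inside the base plate edge (x≈264), right of the fingers at (254,245). The push is working.

Request:
{"method": "jog_arm", "body": {"deltas": [[0,0,0,0,0.2,0,0],[0,0,0,0,0.2,0,0],[0,0,0,0,0.2,0,0],[0,0,0,0,0,0,0]]}}

```text
t: 10.33
tool_pos: [0.4693, -0.0914, 0.017]
tool_rot: [-0.103, -3.14, -0.001]
contact_force: [-0.1, -0.3, 0.4]
opening: -0.0002
```

Request:
{"method": "jog_arm", "body": {"deltas": [[0,0,0,0,0.1,0,0],[0,0,0,0,0.1,0,0],[0,0,0,0,0.1,0,0],[0,0,0,0,0,0,0]]}}

```text
t: 10.67
tool_pos: [0.4695, -0.0886, 0.0171]
tool_rot: [-0.103, -3.14, -0.0]
contact_force: [0.2, 0.1, 0.3]
opening: 0.0001
```

Request:
{"method": "jog_arm", "body": {"deltas": [[0,0,0,0,0.1,0,0],[0,0,0,0,0.1,0,0],[0,0,0,0,0,0,0]]}}

```text
t: 10.92
tool_pos: [0.4697, -0.0866, 0.0171]
tool_rot: [-0.103, -3.14, -0.0]
contact_force: [-0.0, 0.5, -0.9]
opening: -0.0
```

Request:
{"method": "jog_arm", "body": {"deltas": [[0,0,0,0,0.1,0,0],[0,0,0,0,0.1,0,0],[0,0,0,0,0,0,0]]}}

```text
t: 11.17
tool_pos: [0.4699, -0.0858, 0.0173]
tool_rot: [0.102, 3.14, -0.004]
contact_force: [-1.6, -5.4, -0.8]
opening: -0.0
```

The force rose to -5.4 N at the expected place. One more small push, then back off.

Request:
{"method": "jog_arm", "body": {"deltas": [[0,0,0,0,0.1,0,0],[0,0,0,0,0,0,0],[0,0,0,0,0,0,0]]}}

```text
t: 11.42
tool_pos: [0.4701, -0.0857, 0.0176]
tool_rot: [0.102, 3.139, -0.007]
contact_force: [-0.9, -8.7, 0.1]
opening: -0.0004
```

Request:
{"method": "jog_arm", "body": {"deltas": [[0,0,0,0,-0.5,0,0],[0,0,0,0,-1,0,0],[0,0,0,0,0,-3.5,0],[0,0,0,0,0,-3.5,0],[0,0,0,0,0,-3.5,0],[0,0,0,0,0,-3.5,0.5],[0,0,0,0,0,-3.5,0.8],[0,0,0,0,0,-3.5,0.8],[0,0,0,0,0,0,0.8],[0,0,0,0,0,0,0.8]]}}

```text
t: 12.25
tool_pos: [0.4704, -0.0995, 0.2303]
tool_rot: [0.103, 3.134, -0.002]
contact_force: [-1.1, -0.1, -1.1]
opening: 0.0604
```

```bash
python3 - <<'E'
from h import *
o=ctrl.get_obs();print(o['t'],o['tool_pos'],o['contact_force'])
im,d=vision.get_image('wrist');np.savez('pics/w5.npz',im=im,d=d,p=o['tool_pos'],r=o['tool_rot'])
cv2.imwrite('pics/w5.png',cv2.resize(im[:,:,::-1],None,fx=1.5,fy=1.5))
E
```

```text
12.25 [ 0.47036116 -0.09948765  0.23027627] [-1.09513704 -0.06673994 -1.14448838]
```

View pics/w5.png

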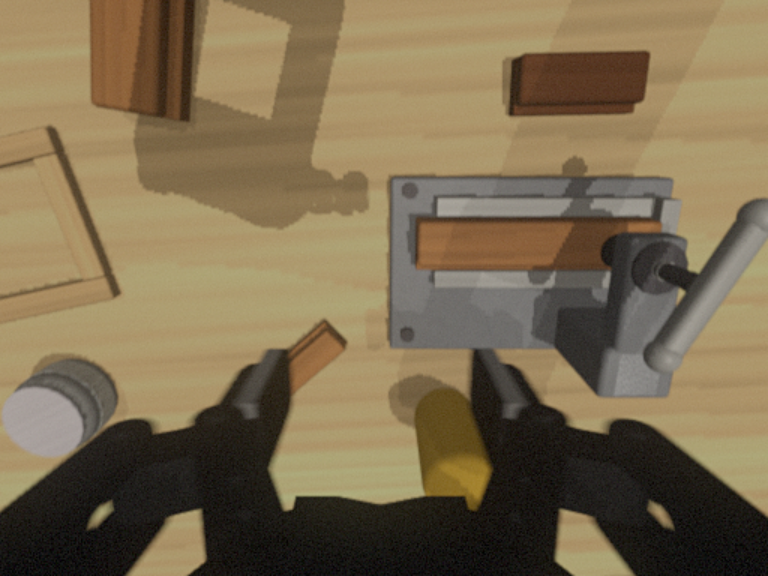

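Moulding home: its near end at x≈417 is inside the base, and its far end at ≈661 reaches the stop block. The handle balls are at (757,215) and (663,355). Now I'll go over the handle.

Request:
{"method": "jog_arm", "body": {"deltas": [[0,0,0,0,3.44,0,0.7],[0,0,0,0,3.44,0,0.7],[0,0,0,0,3.44,0,0.7],[0,0,0,0,3.44,0,0.7],[0,0,0,0,3.44,0,0.7],[0,0,0.105,0,0,0,0.7],[0,0,0.105,0,0,0,0.7],[0,0,0.105,0,0,0,0.7],[0,0,0.105,0,0,0,0.7],[0,0,0,0,0,0,0.7],[0,0,0,0,0,0,0.7]]}}

```text
t: 13.22
tool_pos: [0.4792, 0.0728, 0.2249]
tool_rot: [-0.751, -3.047, 0.001]
contact_force: [-0.1, -0.5, 0.4]
opening: 0.0602
```

```bash
python3 - <<'E'
from h import *
o=ctrl.get_obs();print(o['t'],o['tool_pos'],R.from_rotvec(o['tool_rot']).as_matrix().round(3).tolist(),o['q'],o['wrist_torque'])
im,d=vision.get_image('wrist');np.savez('pics/w6.npz',im=im,d=d,p=o['tool_pos'],r=o['tool_rot'])
# crossbar: points with height .140-.160 in the depth image
c=vision.calibration('wrist');H=np.array(c['hand_eye']);T=np.eye(4);T[:3,:3]=R.from_rotvec(o['tool_rot']).as_matrix();T[:3,3]=o['tool_pos']
v,u=np.mgrid[0:384,0:512];P=np.stack([(u-c['cx'])/c['fx']*d,(v-c['cy'])/c['fy']*d,d,np.ones_like(d)],-1)@(T@H).T
m=(P[...,2]>.148)&(P[...,2]<.165)&(d>0)&(np.hypot(P[...,0]-.48,P[...,1]-.0725)<.065)
q=P[m][:,:2].astype(np.float32);r=cv2.minAreaRect(q*1000);print(m.sum(),r,np.ptp(q,0),P[m][:,2].mean())
(vx,vy,_,_)=cv2.fitLine(q,cv2.DIST_L2,0,.01,.01).ravel();print('dir',np.degrees(np.arctan2(vy,vx)),'ctr',q.mean(0))
E
```

```text
13.2167 [0.47923901 0.07283622 0.22494197] [[-0.886, 0.465, -0.004], [0.465, 0.886, 0.0], [0.003, -0.002, -1.0]] [-2.96017685e-03 -2.89627900e-01  1.92938857e+00  1.92295389e-04
  1.50554862e+00 -1.09057561e+00] [ 0.01288234 -0.00982491 -0.01622337]
2407 ((480.4208068847656, 73.32115173339844), (18.24437141418457, 101.21599578857422), 61.810211181640625) [0.09046435 0.05831647] 0.15279674768228146
dir -28.721867 ctr [0.47687456 0.0748172 ]
```

The handle measures (0.4804, 0.0733), size 101×18 mm (true 103×19), direction -28.5°, and the jaws are aligned. I'll descend and grip.

Request:
{"method": "jog_arm", "body": {"deltas": [[0,0,0,-0.1,0.1,2.6,0.5],[0,0,0,0,0,2.6,0.5],[0,0,0,0,0,2.6,0.5],[0,0,0,0,0,2.6,0.5],[0,0,0,0,0,0,0.5],[0,0,0,0,0,0,0.5]]}}

```text
t: 13.77
tool_pos: [0.48, 0.0732, 0.1213]
tool_rot: [-0.753, -3.045, 0.002]
contact_force: [-0.0, -0.6, 0.5]
opening: 0.0429
```

```bash
python3 - <<'E'
from h import *
o=ctrl.get_obs();print(o['t'],o['tool_pos'],o['contact_force'],o['wrist_torque'],o['opening'])
im,d=vision.get_image('scene')
cv2.imwrite('pics/s7.png',cv2.resize(im[120:250,210:340,::-1],None,fx=4.5,fy=4.5,interpolation=cv2.INTER_CUBIC))
E
```

```text
13.7667 [0.4800395  0.07318285 0.12133453] [-0.04173289 -0.59894789  0.50369223] [ 0.02431895 -0.01804823 -0.01186555] 0.04286777105875428
```

View pics/s7.png

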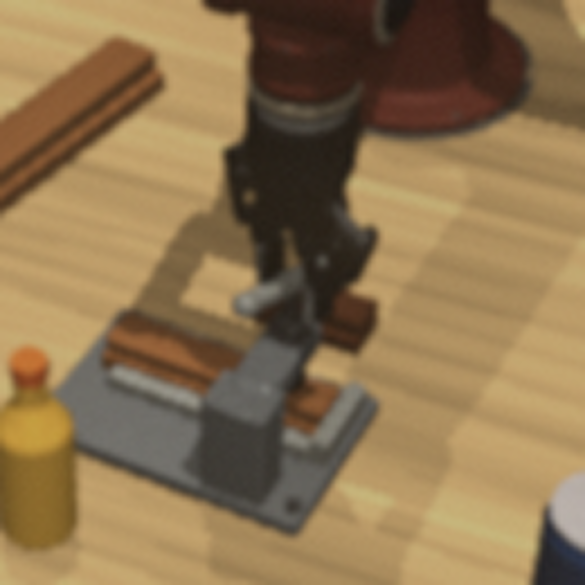

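The crop shows the jaws straddling the crossbar around (300,300), and the moulding passing under the arm up to the stop at (335,400). Now I close.

Request:
{"method": "jog_arm", "body": {"deltas": [[0,0,0,0,0,0,0.1],[0,0,0,0,0,0,0.05],[0,0,0,0,0,0,0.05],[0,0,0,0,0,0,0.05],[0,0,0,0,0,0,0.05]], "grip_force": 90}}

```text
t: 14.23
tool_pos: [0.4826, 0.0721, 0.1257]
tool_rot: [0.755, 3.047, -0.004]
contact_force: [-3.6, -4.8, 5.2]
opening: 0.0121
```

```bash
cat > o.py <<'E'
from h import *
o=ctrl.get_obs();m=R.from_rotvec(o['tool_rot']).as_matrix();print('t',o['t'],'pos',o['tool_pos'].round(4),'F',o['contact_force'].round(1),'M',o['wrist_torque'].round(3),'op',round(o['opening'],4),'yaw',round(float(np.arctan2(m[1,0],m[0,0])),3),'q6',o['q'][5].round(3))
E
python3 o.py
```

```text
t 14.2333 pos [0.4826 0.0721 0.1257] F [-3.6 -4.8  5.2] M [-0.711  0.584 -0.048] op 0.0121 yaw 2.656 q6 -1.087
```

Request:
{"method": "jog_arm", "body": {"deltas": [[0,0,0,0,0,0,0.05],[0,0,0,0,0,0,0.05],[0,0,0,0,0,0,0.05]]}}

```text
t: 14.48
tool_pos: [0.4825, 0.0721, 0.1257]
tool_rot: [0.755, 3.047, -0.004]
contact_force: [-4.0, -4.8, 5.7]
opening: 0.0119
```

```bash
python3 o.py; python3 - <<'E'
from h import *
o=ctrl.get_obs();im,d=vision.get_image('wrist');np.savez('pics/w8.npz',im=im,d=d,p=o['tool_pos'],r=o['tool_rot'])
cv2.imwrite('pics/w8.png',cv2.resize(im[130:330,130:400,::-1],None,fx=2.9,fy=2.9))
E
```

```text
t 14.4833 pos [0.4825 0.0721 0.1257] F [-4.  -4.8  5.7] M [-0.74   0.539 -0.038] op 0.0119 yaw 2.656 q6 -1.087
```

View pics/w8.png

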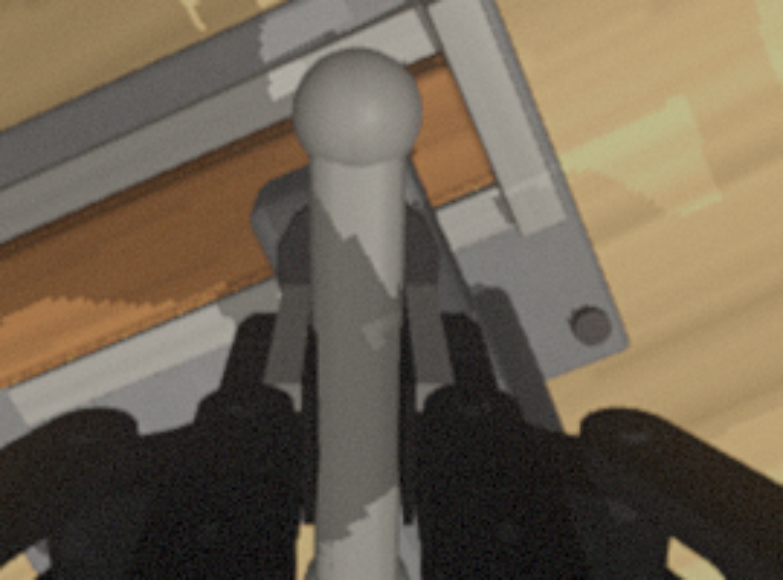

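The view shows the bar running vertically between the two pads: ball at (357,105), pads at x≈290 and 425, rows 285–385. The opening of 11.9 mm suggests the pads may hold the 12 mm stem rather than the 14 mm bar. I'll check with depth.

```bash
python3 - <<'E'
from h import *
z=np.load('pics/w8.npz');d=z['d'];c=vision.calibration('wrist');H=np.array(c['hand_eye'])
T=np.eye(4);T[:3,:3]=R.from_rotvec(z['r']).as_matrix();T[:3,3]=z['p']
def g(px,py):
    u=int(130+px/2.9);v=int(130+py/2.9);s=d[v,u];p=H@[(u-c['cx'])/c['fx']*s,(v-c['cy'])/c['fy']*s,s,1];return p[:3].round(4),round((T@p)[2],4)
for p in[(355,65),(357,105),(355,200),(355,280),(350,400),(350,500),(290,295),(285,340),(280,380),(428,295),(432,340),(440,380),(295,260),(425,260),(400,200),(570,260)]: print(p,*g(*p))
E
```

```text
(355, 65) [ 0.0511 -0.0007 -0.0259] 0.1514
(357, 105) [ 0.0463 -0.0003 -0.03  ] 0.1555
(355, 200) [ 0.0326 -0.0007 -0.0281] 0.1537
(355, 280) [ 0.02   -0.0007 -0.0273] 0.1529
(350, 400) [ 0.0006 -0.0016 -0.0273] 0.1529
(350, 500) [-0.0167 -0.0016 -0.028 ] 0.1537
(290, 295) [ 0.0113 -0.0112 -0.0126] 0.1382
(285, 340) [ 0.0116 -0.0107 -0.03  ] 0.1556
(280, 380) [ 0.0117 -0.0106 -0.0419] 0.1675
(428, 295) [ 0.0114  0.0111 -0.0129] 0.1385
(432, 340) [ 0.011   0.0104 -0.0286] 0.1542
(440, 380) [ 0.011   0.0106 -0.0405] 0.1662
(295, 260) [ 0.0033 -0.0134  0.0235] 0.1022
(425, 260) [0.0036 0.0133 0.0226] 0.103
(400, 200) [ 0.0319  0.0056 -0.0259] 0.1515
(570, 260) [-0.0311  0.0655  0.1113] 0.0144
```

By depth the pads span the bar's height (pads z 0.135–0.167, bar 0.139–0.154), so the grip is on the crossbar. I'll start turning clockwise, 5 mm/rad down.

Request:
{"method": "jog_arm", "body": {"deltas": [[0,0,0.08,0,0,0.04,0.05],[0,0,0.08,0,0,0.04,0.05],[0,0,0.08,0,0,0.04,0.05],[0,0,0,0,0,0,0.05],[0,0,0,0,0,0,0.05]]}}

```text
t: 14.95
tool_pos: [0.4824, 0.0719, 0.1247]
tool_rot: [1.113, 2.934, -0.004]
contact_force: [-4.2, -4.8, 6.0]
opening: 0.0124
```

```bash
python3 o.py
```

```text
t 14.95 pos [0.4824 0.0719 0.1247] F [-4.2 -4.8  6. ] M [-0.814  0.599  0.084] op 0.0124 yaw 2.416 q6 -0.847
```

Request:
{"method": "jog_arm", "body": {"deltas": [[0,0,0.08,0,0,0.04,0.05],[0,0,0.08,0,0,0.04,0.05],[0,0,0,0,0,0,0.05],[0,0,0,0,0,0,0.05]]}}

```text
t: 15.28
tool_pos: [0.4823, 0.0717, 0.1239]
tool_rot: [1.344, 2.836, -0.005]
contact_force: [-4.4, -6.1, 6.7]
opening: 0.0124
```

```bash
python3 o.py
```

```text
t 15.2833 pos [0.4823 0.0717 0.1239] F [-4.4 -6.1  6.7] M [-0.984  0.802  0.087] op 0.0124 yaw 2.256 q6 -0.687
```

Request:
{"method": "jog_arm", "body": {"deltas": [[0,0,0.08,0,0,0.04,0.05],[0,0,0.08,0,0,0.04,0.05],[0,0,0,0,0,0,0.05],[0,0,0,0,0,0,0.05]]}}

```text
t: 15.62
tool_pos: [0.4821, 0.0716, 0.123]
tool_rot: [1.567, 2.72, -0.005]
contact_force: [-6.1, -6.7, 7.1]
opening: 0.012
```

```bash
python3 o.py
```

```text
t 15.6167 pos [0.4821 0.0716 0.123 ] F [-6.1 -6.7  7.1] M [-1.029  0.865  0.123] op 0.012 yaw 2.096 q6 -0.527
```

Request:
{"method": "jog_arm", "body": {"deltas": [[0,0,0.08,0,0,0.04,0.05],[0,0,0.08,0,0,0.04,0.05],[0,0,0,0,0,0,0.05],[0,0,0,0,0,0,0.05]]}}

```text
t: 15.95
tool_pos: [0.482, 0.0715, 0.1222]
tool_rot: [1.779, 2.586, -0.005]
contact_force: [-5.8, -6.4, 7.9]
opening: 0.0123
```

```bash
python3 o.py
```

```text
t 15.95 pos [0.482  0.0715 0.1222] F [-5.8 -6.4  7.9] M [-1.057  1.029  0.079] op 0.0123 yaw 1.936 q6 -0.367
```

Request:
{"method": "jog_arm", "body": {"deltas": [[0,0,0.08,0,0,0.04,0.05],[0,0,0.08,0,0,0.04,0.05],[0,0,0,0,0,0,0.05],[0,0,0,0,0,0,0.05]]}}

```text
t: 16.28
tool_pos: [0.4818, 0.0715, 0.1214]
tool_rot: [1.98, 2.435, -0.006]
contact_force: [-6.6, -6.6, 8.5]
opening: 0.0126
```

```bash
python3 o.py
```

```text
t 16.2833 pos [0.4818 0.0715 0.1214] F [-6.6 -6.6  8.5] M [-1.085  1.064  0.059] op 0.0126 yaw 1.776 q6 -0.207
```

Request:
{"method": "jog_arm", "body": {"deltas": [[0,0,0.08,0,0,0.03,0.05],[0,0,0.08,0,0,0.03,0.05],[0,0,0,0,0,0,0.05],[0,0,0,0,0,0,0.05]]}}

```text
t: 16.62
tool_pos: [0.4816, 0.0715, 0.1206]
tool_rot: [2.168, 2.269, -0.006]
contact_force: [-7.3, -7.4, 7.8]
opening: 0.0121
```

```bash
python3 o.py
```

```text
t 16.6167 pos [0.4816 0.0715 0.1206] F [-7.3 -7.4  7.8] M [-1.105  1.106  0.072] op 0.0121 yaw 1.616 q6 -0.047
```

Request:
{"method": "jog_arm", "body": {"deltas": [[0,0,0.08,0,0,0.03,0.05],[0,0,0.08,0,0,0.03,0.05],[0,0,0,0,0,0,0.05],[0,0,0,0,0,0,0.05]]}}

```text
t: 16.95
tool_pos: [0.4814, 0.0714, 0.1198]
tool_rot: [2.343, 2.089, -0.006]
contact_force: [-7.7, -7.7, 7.4]
opening: 0.0122
```

```bash
python3 o.py
```

```text
t 16.95 pos [0.4814 0.0714 0.1198] F [-7.7 -7.7  7.4] M [-1.133  1.158  0.073] op 0.0122 yaw 1.456 q6 0.113
```

Request:
{"method": "jog_arm", "body": {"deltas": [[0,0,0.08,0,0,0.03,0.05],[0,0,0.08,0,0,0.03,0.05],[0,0,0,0,0,0,0.05],[0,0,0,0,0,0,0.05]]}}

```text
t: 17.28
tool_pos: [0.4812, 0.0715, 0.119]
tool_rot: [2.502, 1.895, -0.007]
contact_force: [-8.1, -6.9, 7.9]
opening: 0.0121
```

```bash
python3 o.py
```

```text
t 17.2833 pos [0.4812 0.0715 0.119 ] F [-8.1 -6.9  7.9] M [-1.11   1.225  0.047] op 0.0121 yaw 1.296 q6 0.273
```

Request:
{"method": "jog_arm", "body": {"deltas": [[0,0,0.08,0,0,0.03,0.05],[0,0,0.08,0,0,0.03,0.05],[0,0,0,0,0,0,0.05],[0,0,0,0,0,0,0.05]]}}

```text
t: 17.62
tool_pos: [0.481, 0.0715, 0.1183]
tool_rot: [2.646, 1.689, -0.007]
contact_force: [-7.9, -6.8, 7.1]
opening: 0.0122
```

```bash
python3 o.py
```

```text
t 17.6167 pos [0.481  0.0715 0.1183] F [-7.9 -6.8  7.1] M [-1.106  1.253  0.108] op 0.0122 yaw 1.136 q6 0.433
```

Request:
{"method": "jog_arm", "body": {"deltas": [[0,0,0.08,0,0,0.03,0.05],[0,0,0.08,0,0,0.03,0.05],[0,0,0,0,0,0,0.05],[0,0,0,0,0,0,0.05]]}}

```text
t: 17.95
tool_pos: [0.4808, 0.0716, 0.1175]
tool_rot: [2.772, 1.472, -0.007]
contact_force: [-8.8, -6.5, 6.1]
opening: 0.0122
```

```bash
python3 o.py
```

```text
t 17.95 pos [0.4808 0.0716 0.1175] F [-8.8 -6.5  6.1] M [-1.049  1.242  0.071] op 0.0122 yaw 0.976 q6 0.593
```

Request:
{"method": "jog_arm", "body": {"deltas": [[0,0,0.08,0,0,0.03,0.05],[0,0,0.08,0,0,0.03,0.05],[0,0,0,0,0,0,0.05],[0,0,0,0,0,0,0.05]]}}

```text
t: 18.28
tool_pos: [0.4806, 0.0717, 0.1169]
tool_rot: [2.881, 1.246, -0.007]
contact_force: [-8.6, -6.5, 6.4]
opening: 0.0123
```

```bash
python3 o.py
```

```text
t 18.2833 pos [0.4806 0.0717 0.1169] F [-8.6 -6.5  6.4] M [-1.029  1.39   0.184] op 0.0123 yaw 0.817 q6 0.753
```

Torque is rising (0.184 against about 0.08 free). I'll continue in smaller steps.

Request:
{"method": "jog_arm", "body": {"deltas": [[0,0,0,0,0,0,0.05],[0,0,0,0,0,0,0.05]]}}

```text
t: 18.45
tool_pos: [0.4806, 0.0717, 0.1168]
tool_rot: [2.881, 1.247, -0.007]
contact_force: [-8.6, -5.4, 7.2]
opening: 0.0121
```

```bash
python3 o.py
```

```text
t 18.45 pos [0.4806 0.0717 0.1168] F [-8.6 -5.4  7.2] M [-1.049  1.367  0.146] op 0.0121 yaw 0.817 q6 0.752
```

Request:
{"method": "jog_arm", "body": {"deltas": [[0,0,0.08,0,0,0.04,0.05],[0,0,0,0,0,0,0.05],[0,0,0,0,0,0,0.05]]}}

```text
t: 18.7
tool_pos: [0.4806, 0.0718, 0.1165]
tool_rot: [2.928, 1.13, -0.007]
contact_force: [-9.8, -6.2, 8.0]
opening: 0.0118
```

```bash
python3 o.py
```

```text
t 18.7 pos [0.4806 0.0718 0.1165] F [-9.8 -6.2  8. ] M [-0.988  1.466  0.139] op 0.0118 yaw 0.737 q6 0.833
```

Request:
{"method": "jog_arm", "body": {"deltas": [[0,0,0.08,0,0,0.04,0.05],[0,0,0,0,0,0,0.05],[0,0,0,0,0,0,0.05]]}}

```text
t: 18.95
tool_pos: [0.4805, 0.0718, 0.1162]
tool_rot: [2.971, 1.012, -0.007]
contact_force: [-10.0, -6.8, 8.9]
opening: 0.0127
```

```bash
python3 o.py
```

```text
t 18.95 pos [0.4805 0.0718 0.1162] F [-10.   -6.8   8.9] M [-0.928  1.577  0.234] op 0.0127 yaw 0.657 q6 0.913
```

Request:
{"method": "jog_arm", "body": {"deltas": [[0,0,0.08,0,0,0.03,0.05],[0,0,0,0,0,0,0.05],[0,0,0,0,0,0,0.05]]}}

```text
t: 19.2
tool_pos: [0.4804, 0.0719, 0.1159]
tool_rot: [3.009, 0.893, -0.007]
contact_force: [-10.2, -6.6, 8.7]
opening: 0.0124
```

```bash
python3 o.py
```

```text
t 19.2 pos [0.4804 0.0719 0.1159] F [-10.2  -6.6   8.7] M [-0.903  1.605  0.245] op 0.0124 yaw 0.577 q6 0.992
```

Request:
{"method": "jog_arm", "body": {"deltas": [[0,0,0.08,0,0,0.03,0.05],[0,0,0,0,0,0,0.05],[0,0,0,0,0,0,0.05]]}}

```text
t: 19.45
tool_pos: [0.4804, 0.072, 0.1156]
tool_rot: [3.043, 0.772, -0.007]
contact_force: [-10.6, -4.5, 9.2]
opening: 0.0121
```

```bash
python3 o.py
```

```text
t 19.45 pos [0.4804 0.072  0.1156] F [-10.6  -4.5   9.2] M [-0.85   1.603  0.242] op 0.0121 yaw 0.497 q6 1.072
```

Request:
{"method": "jog_arm", "body": {"deltas": [[0,0,0,0,0,0,0.05],[0,0,0,0,0,0,0.05]]}}

```text
t: 19.62
tool_pos: [0.4804, 0.072, 0.1156]
tool_rot: [3.043, 0.772, -0.007]
contact_force: [-10.1, -5.6, 8.3]
opening: 0.0121
```

```bash
python3 o.py
```

```text
t 19.6167 pos [0.4804 0.072  0.1156] F [-10.1  -5.6   8.3] M [-0.894  1.52   0.192] op 0.0121 yaw 0.497 q6 1.072
```

Request:
{"method": "jog_arm", "body": {"deltas": [[0,0,0.08,0,0,0.03,0.05],[0,0,0,0,0,0,0.05],[0,0,0,0,0,0,0.05]]}}

```text
t: 19.87
tool_pos: [0.4804, 0.0721, 0.1153]
tool_rot: [3.071, 0.65, -0.007]
contact_force: [-10.8, -5.1, 8.9]
opening: 0.0122
```

```bash
python3 o.py
```

```text
t 19.8667 pos [0.4804 0.0721 0.1153] F [-10.8  -5.1   8.9] M [-0.894  1.608  0.299] op 0.0122 yaw 0.417 q6 1.152
```

Request:
{"method": "jog_arm", "body": {"deltas": [[0,0,0.08,0,0,0.03,0.05],[0,0,0,0,0,0,0.05],[0,0,0,0,0,0,0.05]]}}

```text
t: 20.12
tool_pos: [0.4803, 0.0722, 0.115]
tool_rot: [3.094, 0.527, -0.007]
contact_force: [-10.5, -4.4, 8.5]
opening: 0.0121
```

```bash
python3 o.py
```

```text
t 20.1167 pos [0.4803 0.0722 0.115 ] F [-10.5  -4.4   8.5] M [-0.82   1.689  0.289] op 0.0121 yaw 0.337 q6 1.232
```

Request:
{"method": "jog_arm", "body": {"deltas": [[0,0,0,0,0,0,0.05],[0,0,0,0,0,0,0.05]]}}

```text
t: 20.28
tool_pos: [0.4803, 0.0722, 0.115]
tool_rot: [3.094, 0.527, -0.007]
contact_force: [-10.0, -4.3, 7.8]
opening: 0.0122
```

```bash
python3 o.py
```

```text
t 20.2833 pos [0.4803 0.0722 0.115 ] F [-10.   -4.3   7.8] M [-0.804  1.664  0.291] op 0.0122 yaw 0.337 q6 1.232
```

Request:
{"method": "jog_arm", "body": {"deltas": [[0,0,0.07,0,0,0,0.05],[0,0,0,0,0,0,0.05],[0,0,0,0,0,0,0.05]]}}

```text
t: 20.53
tool_pos: [0.4802, 0.0723, 0.1147]
tool_rot: [3.111, 0.419, -0.007]
contact_force: [-9.6, -4.6, 8.4]
opening: 0.0122
```

```bash
python3 o.py
```

```text
t 20.5333 pos [0.4802 0.0723 0.1147] F [-9.6 -4.6  8.4] M [-0.685  1.565  0.333] op 0.0122 yaw 0.267 q6 1.302
```

Request:
{"method": "jog_arm", "body": {"deltas": [[0,0,0,0,0,0,0.5],[0,0,0,0,0,0,0.5],[0,0,0,0,0,0,0.5],[0,0,0,0,0,0,0.5],[0,0,0,0,0,-1,0.5],[0,0,0,0,0,-3,0.5],[0,0,0,0,0,-3,0.5],[0,0,0,0,0,-3,0.5],[0,0,0,0,0,-2,0.5],[0,0,0,0,0,0,0.5],[0,0,0,0,0,0,0.5]]}}

```text
t: 21.45
tool_pos: [0.4826, 0.0734, 0.2355]
tool_rot: [3.113, 0.416, 0.007]
contact_force: [-0.8, 0.2, -1.5]
opening: 0.043
```

```bash
python3 o.py; python3 - <<'E'
from h import *
o=ctrl.get_obs();im,d=vision.get_image('wrist')
c=vision.calibration('wrist');H=np.array(c['hand_eye']);T=np.eye(4);T[:3,:3]=R.from_rotvec(o['tool_rot']).as_matrix();T[:3,3]=o['tool_pos']
v,u=np.mgrid[0:384,0:512];P=np.stack([(u-c['cx'])/c['fx']*d,(v-c['cy'])/c['fy']*d,d,np.ones_like(d)],-1)@(T@H).T
m=(P[...,2]>.133)&(P[...,2]<.155)&(d>0)&(np.hypot(P[...,0]-.48,P[...,1]-.0725)<.065)
print(cv2.minAreaRect((P[m][:,:2]*1000).astype(np.float32)),'top z',np.median(P[m][:,2]))
# moulding's free end seen from the top camera
im,d=vision.get_image('top');c=vision.calibration('top')
Rm=R.from_rotvec(np.ravel(c['rvec'])).as_matrix();t=np.ravel(c['tvec'])
P=(np.stack([(u-c['cx'])/c['fx']*d,(v-c['cy'])/c['fy']*d,d],-1)-t)@Rm
h=cv2.cvtColor(im,cv2.COLOR_RGB2HSV)
r=P[...,:2]-[.481,.0727];s=np.sin(np.radians(-3.9));k=np.cos(np.radians(-3.9));X=k*r[...,0]+s*r[...,1];Y=-s*r[...,0]+k*r[...,1]
w=(abs(X)<.018)&(Y<-.03)&(Y>-.22)&(abs(P[...,2]-.041)<.01)&(h[...,1]>100)
print('mould Y min..',np.percentile(Y[w],[0,2,98]),w.sum(),'z',np.median(P[...,2][w]))
for n,p in dict(offcut=(349,366),glue=(403,230),hammer=(170,285),scraper=(222,417),wax=(555,260)).items(): print(n,pt('top',(p[0]/1.5,p[1]/1.5),d).round(3),pt('top',(p[0]/1.5,p[1]/1.5),np.load('pics/top0.npz')['d']).round(3))
E
```

```text
t 21.45 pos [0.4826 0.0734 0.2355] F [-0.8  0.2 -1.5] M [ 0.004  0.    -0.021] op 0.043 yaw 0.266 q6 1.303
((482.13238525390625, 72.60973358154297), (101.15367889404297, 18.66265296936035), 21.107173919677734) top z 0.14192822741858166
mould Y min.. [-0.14447341 -0.14303591 -0.05939695] 276 z 0.04268859596580862
offcut [0.363 0.048 0.03 ] [0.363 0.048 0.028]
glue [ 0.626 -0.054  0.161] [ 0.626 -0.054  0.162]
hammer [0.527 0.428 0.025] [0.527 0.427 0.026]
scraper [0.255 0.309 0.017] [0.255 0.309 0.018]
wax [ 0.589 -0.382  0.053] [ 0.59  -0.383  0.051]
```

Checks are good, so I'm handing in.

```bash
python3 -c "
from station import ctrl
print(ctrl.finish_job())"
```

```text
the job is handed in; nothing more can be done
None
```

I slid the moulding home against the stop and clamped it, then let go and handed the job in at about 21.5 s. No verdict was reported, and the clamp force is only estimated from torque.

- **Pushing home:** The first push missed, because the closed fingers passed just over the moulding without moving it. The cameras showed the fingertips about 8 mm behind the reported TCP, which disagrees with `ctrl.tcp_to_tips` (22 mm ahead). I lowered the tool and pushed again until the force rose to about 9 N at the stop.
- **Clamping:** I gripped the crossbar and turned it about 2.4 rad clockwise. Torque at rest rose from about 0.08 N m free to about 0.29, then a single reading of 0.33 after the last small step. That is a rise of 0.21–0.25 N m, or roughly 35–45 N on the pad.
- **Grip reading:** The gripper showed about 12 mm opening on the 14 mm bar. Depth put the pads at the bar's height, so I took it as a grip on the bar.
- **Last checks:** The moulding's free end is at clamp y ≈ -0.1445 m (home is -0.145) and it lies flat, with its top at about 43 mm. The handle dropped about 11 mm and sprang back about 0.1 rad on release, roughly what its torsion spring would give.
- **Bystanders and arm:** The offcut, glue, hammer, scraper and wax were unmoved. I did not re-measure the small frame or the gas cylinder. The arm was clear, with about zero contact force.

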